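# Vortex-mix a capped tube in touch mode

### The job

Switch the vortex mixer on by turning its rotary switch to the on detent, then take the tall wide tube out of the rack, stand it upright in the mixer's rubber cup and press it straight down until the sprung cup is fully down on its stop. Do not let go: the job finishes with the gripper still holding the tube there, cup hard down, as one does while it mixes. Press firmly but do not force it (never more than about 3 kg of push), and leave the other tubes, the bottle and the tally counter as they are.

Things in the scene. Friction and masses are not known exactly. Their poses are not given: they have to be found in the camera images.
- mixer: vortex mixer, heavy, fixed to the bench: white stepped case 190 (x) x 130 (y) mm. Origin: centre of its underside, on the bench. Its -x side is the operator's front: a grey deck there (x -95 to -5 mm) is 81 mm high and carries the rotary switch on a vertical axis at x -55, y 0; the tower behind (x -5 to 95 mm) is 108 mm high and carries the sprung rubber cup at x 45, y 0
- switch_grip (a point): middle of the rotary switch's black grip bar, on the turning axis, 96 mm above the bench; the bar is 44 mm long, 12 mm wide, its top 10 mm above this point; a 44 mm round skirt, its top 10 mm below this point, lies on the deck 15 mm below this point. The point turns with the bar: x runs along the bar towards the end with the white line, z up
- switch (a joint): rotary switch angle, rad, grows clockwise seen from above: 0 = off detent (white line end points 30 degrees to the left of the mixer's +x, that is towards its +y), 1.05 = on detent (30 degrees to the right). Both are end stops; a sprung snap action resists with about 0.1 N m, less towards half way, and past half way pulls it on to the other stop. Starts off
- cup_floor (a point): centre of the flat floor inside the round black rubber cup on top of the mixer, 123 mm above the bench when up; the cup's cavity is open upwards, 9 mm deep, about 28 mm wide at its floor and 40 mm at its rim. z up
- head (a joint): travel of the sprung cup, m, downwards: 0 = up, 0.006 = fully down, cup on the steel collar (hard stop). The spring needs about 3.5 N to start the cup moving and about 8.5 N to bring it to the stop
- rack: white tube rack 124 (x) x 210 (y) x 58 mm, fixed to the bench, with an upper plate and a lower one; three wide holes (31 mm) at x -25, y -60, 0, 60 mm and four narrow ones (18.5 mm) at x 35, y -75, -25, 25, 75 mm; its floor is 5 mm above the bench. Origin: centre of its underside
- tall_tube: the tube to mix: white closed tube 115 mm tall, body 29 mm wide, with a blue screw cap 34 mm wide and 16 mm tall, and a cone 15 mm tall at the bottom that ends in a flat 8 mm wide; about 40 to 85 g. Origin: centre of that bottom flat; z along the tube to the cap. It stands in one of the two outer wide holes of the rack, its bottom on the rack's floor
- tall_tube_cap (a point): middle of the tall tube's cap, on its axis, 107 mm above its bottom; cap top 8 mm above, cap underside 8 mm below this point
- short_tube: bystander: same width and cap, but only 84 mm tall, in the other outer wide hole. Origin: centre of the bottom
- slim_tube: bystander: slim tube 118 mm tall, 17 mm wide, cap 22 mm wide, in one of the narrow holes. Origin: centre of the bottom
- reagent_bottle: bystander: glass bottle 125 mm tall, 64 mm wide, standing on the bench beyond the work. Origin: centre of its underside
- tally_counter: bystander: round steel hand tally counter 44 mm wide, 32 mm tall, lying on the bench nearer the robot. Origin: centre of its underside
There are look-alikes about, which are no part of the job. Leave any green look-alike of the tall_tube alone.

How it is judged:
On the way, in this order (a step that is already met when the one before it is completed fails the run):
1. the rotary switch is turned to its on detent (value of joint switch above 0.93 rad), for 0.2 s.
2. the tall tube is lifted clear of the rack by the gripper (z of tall_tube in the frame of rack above 0.06 m and contact force between the fingers and tall_tube above 1 N), for 0.2 s.
3. the tube, in the cup, presses it down onto its stop (value of joint head above 0.0052 m and contact force between tall_tube and head above 6 N), for 0.3 s.
At the end, for the whole second after the job is handed in: The gripper holds the tall tube at rest, upright within 0.2 rad, its bottom on the cup floor (12 mm of centre, 4 mm high), pressing over 6 N, the cup on its stop (travel over 5.2 of 6 mm), the robot touching no part of the mixer, the switch in its on detent (over 0.93 rad) (all of step 3 and value of joint switch above 0.93 rad and contact force between the fingers and tall_tube above 1 N and contact force between the arm and mixer below 0.5 N and horizontal distance between tall_tube and cup_floor below 0.012 m and z of tall_tube in the frame of cup_floor below 0.004 m and angle between tall_tube's own z axis and vertical below 0.2 rad and linear speed of tall_tube below 0.02 m/s); the arm keeps its last pose, push and grip.
It fails at once if the tube is forced into the cup with more than 35 N (contact force between tall_tube and head above 35 N).
It fails at once if a bystander tube, the bottle or the tally counter is displaced by more than 25 mm (distance of any of short_tube, slim_tube, reagent_bottle, tally_counter from where it was at the start of the episode above 0.025 m).
It also fails if it takes over 59 s, if anything falls off the work surface, if the arm or the gripper's body presses on something with over 40 N, if the wrist force passes 120 N, or if a joint passes its speed limit or range.

### The arm

A 6-joint arm with a two-finger parallel gripper is mounted at the origin on the work surface. World frame = base frame: x ahead of the robot, y to its left, z up, the work surface at z = 0. Lengths are in m, angles in rad, forces in N, time in s.
With the tool pointing down it reaches from about 0.325 to 0.925 m from the base axis. Payload 3.1 kg.
Tool frame: the origin (TCP) lies midway between the tips of the shut fingers; the grasp point (between the pads) lies 19 mm behind it; z points along the fingers, y is the line along which they close (so a half turn about z gives the same grasp; the last joint's range is limited). The gripper opens to 85 mm and grips with 20 to 120 N. Pads are 22 mm wide; open, the fingers measure 114 mm over their backs; the gripper's body (76 mm by 85 mm) begins 54 mm behind the grasp point. The pads swing forward as they close: fully open they stand 13 mm farther back than shut.
Start: joints at [1.002, 0.217, 1.613, -0, 1.311, -0.112], TCP at [0.276, 0.561, 0.231] pointing down, gripper open.
Joint ranges: [-2.75, 2.75], [-0.78, 2.1], [0.31, 2.55], [-1.13, 4.27], [0.13, 2.63], [-2.58, 2.58]. Speed limits (rad/s): [2.79, 2.79, 3.14, 3.14, 3.14, 3.14].

### API

Orientations are given as a rotation vector (axis times angle).
In Python, from plant import ctrl gives the robot as it stands.
- The arm moves only by the tool send_rows, never from a script. Its argument "rows" is text: rows parted by semicolons, each of 7 numbers parted by spaces: the turn, a rotation vector about the tool's x, y, z in degrees, then the shift along the tool's x, y, z in mm, then the opening, from 0 (shut) to 1 (fully open). In form: ax ay az x y z gripper; .... A call has exactly 8 rows; each row is the pose to reach, as a shift and turn from the pose commanded when the call began, along the tool's axes at that moment; what a row does not reach only later rows make up. A row lasts 1/8 s, in which the tool goes at most 62.5 mm and 10.7 degrees, less where a joint would pass 70% of its speed; a pose out of reach is approached as far as the arm can. A call with a gripper value outside its range is refused whole. The fingers move at their own pace and stop on an object; the grip force is fixed at half the most. Time passes only in rows, so rows that repeat a pose let the fingers close, or fill a call up. It gives the time, the measured TCP pose, the force, the opening and the grip force at its end, in the units of the state.
- ctrl.observe(): the state, without advancing time (a new reading comes with each control period).
- ctrl.capture(name): name is "scene" or "side" or "wrist"; returns (picture, depth): 480x640x3 uint8, blue, green, red; 480x640 float32, m along the optical axis (not along the pixel's ray), 0 where there is no reading.
- ctrl.get_calibration(name): a dict with "fx", "fy", "cx", "cy" (pixels), "eye" and "rotation" of the camera in the world. Camera axes: x right, y up, looking along -z (the intrinsics and any distortion apply to the point x, -y, -z); pixel columns grow to the right and rows downward; lengths in m; the calibration is good to about 2 mm. A picture is of the moment at which its call begins: read the wrist's pose just before it. get_calibration takes no time and is no camera call; for the wrist camera it gives the pose at the moment of the call.
- ctrl.hand_in(): hands the job in; it is judged then, once.
Trained networks look in the newest picture that a camera, given by its name, has taken for a name from the list of things; names that differ only in an ending like _2 or _b are one class to them, and where a whole thing is asked for, a point or a joint stands for the part that bears it (a point fixed in the world has none). Each returns a list of dicts, best first, with "score" (0 to 1); they miss things now and then, are a little off and sometimes report something else, mostly with a low value. They report only what shows in the picture. A call takes as long as a camera call. They do not tell look-alikes from the thing itself.
- ctrl.trace(camera, thing): "mask" (480x640 bool, what is visible of it) and "at" ([column, row] in pixels, amid what is visible of it).
The state is a dict: "time": time; "qpos": joint angles; "dq": joint speeds; "tau": joint torques, N m; "tcp_pos": TCP position; "tcp_rot": TCP orientation; "wrist_force": force on the tool from outside, world axes, zero at the start; "torque": the same for the moment, N m; "width": finger opening in m; "grip_force": force on a finger pad.
Only numpy, scipy, OpenCV 4.12 (cv2) and the standard library are available. Lean on these libraries where they do the work, as an engineer would, in place of code of your own. Each camera call takes 0.05 s, during which the arm holds its last target. There are 200 camera calls.

## Working session

There is one attempt and no reset: what is moved stays moved. The work goes in short steps, Python scripts to look and compute and a tool call to move; the robot and the scene stay as the last step left them, time stands still between calls to the robot, and variables do not carry over. Pictures are saved under pics/ and viewed, at most 10 in all, crops included, and the job is handed in when it is done.

Besides the shell and the picture viewer there is one more tool, called after ">>>" as a command line: name --argument value ..., lists and objects as JSON in quotes. send_rows: Moves the arm, as the interface text tells. Its arguments: {"type":"object","properties":{"rows":{"type":"string"}},"required":["rows"]}

```bash
ls; mkdir -p pics; cat > h.py <<'E'
import numpy as np, cv2
from scipy.spatial.transform import Rotation as R
from plant import ctrl
def world(cal,uv,d):
    uv=np.atleast_2d(uv); d=np.asarray(d).ravel()
    x=(uv[:,0]-cal['cx'])/cal['fx']*d; y=(uv[:,1]-cal['cy'])/cal['fy']*d
    return np.c_[x,-y,-d]@np.array(cal['rotation']).T+np.array(cal['eye'])
def cloud(cal,depth,mask):
    v,u=np.nonzero(mask&(depth>0)); return world(cal,np.c_[u,v],depth[v,u])
def rv(a): return R.from_rotvec(a) if np.shape(a)==(3,) else R.from_matrix(a)
E
python3 - <<'E'
from h import *
np.set_printoptions(precision=4,suppress=True)
s=ctrl.observe();print({k:s[k] for k in('time','tcp_pos','tcp_rot','wrist_force','width')})
ims=[]
for c in('scene','side'):
    im,d=ctrl.capture(c);cal=ctrl.get_calibration(c);cv2.imwrite(f'pics/{c}.png',im);np.save(f'{c}.npy',d)
    print(c,cal)
    for t in('mixer','switch_grip','cup_floor','rack','tall_tube','tall_tube_cap','short_tube','slim_tube','reagent_bottle','tally_counter'):
        for r in ctrl.trace(c,t)[:3]:
            p=cloud(cal,d,r['mask'])
            print(c,t,round(r['score'],2),np.round(r['at']),np.median(p,0) if len(p) else None,len(p), p[:,2].max() if len(p) else 0)
E
```

```text
pics
{'time': 0.0, 'tcp_pos': array([0.2752, 0.5602, 0.2299]), 'tcp_rot': array([-0.7111, -3.0592,  0.0036]), 'wrist_force': array([-0.6127, -0.0198,  0.1038]), 'width': 0.08528059915375188}
scene {'fx': 440.1159005297363, 'fy': 440.1159005297363, 'cx': 321.6060703566085, 'cy': 233.09326687196804, 'eye': array([ 1.0394, -0.5084,  0.5779]), 'rotation': array([0.8903, 0.3907, 0.7094])}Traceback (most recent call last):
  File "<stdin>", line 10, in <module>
  File "h.py", line 9, in cloud
    v,u=np.nonzero(mask&(depth>0)); return world(cal,np.c_[u,v],depth[v,u])
                                           ~~~~~^^^^^^^^^^^^^^^^^^^^^^^^^^^
  File "h.py", line 7, in world
    return np.c_[x,-y,-d]@np.array(cal['rotation']).T+np.array(cal['eye'])
           ~~~~~~~~~~~~~~~~~~~~~~~~~~~~~~~~~~~~~~~~~~^~~~~~~~~~~~~~~~~~~~~
ValueError: operands could not be broadcast together with shapes (5889,) (3,)
```

Rotation is a rotation vector.

```bash
sed -i "s/@np.array(cal\['rotation'\]).T/@R.from_rotvec(cal['rotation']).as_matrix().T/" h.py
python3 - <<'E'
from h import *
np.set_printoptions(precision=4,suppress=True)
for c in('scene','side'):
    im,d=ctrl.capture(c);cal=ctrl.get_calibration(c);cv2.imwrite(f'pics/{c}.png',im);np.save(f'{c}.npy',d)
    print(c,cal)
    for t in('mixer','switch_grip','cup_floor','rack','tall_tube','tall_tube_cap','short_tube','slim_tube','reagent_bottle','tally_counter'):
        for r in ctrl.trace(c,t)[:3]:
            p=cloud(cal,d,r['mask'])
            print(c,t,round(r['score'],2),np.round(r['at']),np.median(p,0) if len(p) else None,len(p), p[:,2].max() if len(p) else 0)
print(ctrl.observe()['time'])
E
```

```text
scene {'fx': 440.1159005297363, 'fy': 440.1159005297363, 'cx': 321.6060703566085, 'cy': 233.09326687196804, 'eye': array([ 1.0394, -0.5084,  0.5779]), 'rotation': array([0.8903, 0.3907, 0.7094])}
scene mixer 0.79 [399. 209.] [0.6031 0.1237 0.0803] 5884 0.13284485649967487
scene mixer 0.16 [259. 287.] [ 0.5927 -0.2162  0.102 ] 392 0.12573895575448696
scene switch_grip 0.57 [369. 190.] [0.5145 0.1584 0.0944] 245 0.10798960011876096
scene cup_floor 0.74 [412. 188.] [0.6077 0.1806 0.1263] 301 0.13284485649967487
scene rack 0.71 [237. 313.] [ 0.575  -0.2431  0.0573] 8314 0.12215232786118069
scene tall_tube 0.82 [200. 283.] [ 0.5137 -0.279   0.101 ] 771 0.12234608117067286
scene tall_tube 0.74 [126. 325.] [ 0.4931 -0.396   0.0803] 1290 0.11714281852791764
scene tall_tube_cap 0.84 [162. 270.] [ 0.4184 -0.2992  0.0796] 943 0.11782803582074497
scene tall_tube_cap 0.67 [128. 327.] [ 0.4931 -0.3959  0.0804] 1289 0.11714281852791764
scene tall_tube_cap 0.57 [197. 284.] [ 0.5145 -0.2799  0.1039] 677 0.12234608117067286
scene short_tube 0.55 [266. 268.] [ 0.5498 -0.1636  0.0881] 346 0.123131626941
[... 1739 characters left out ...]
0.11974728926797151
side tall_tube_cap 0.89 [318. 430.] [ 0.48   -0.4031  0.1087] 1000 0.11931565684395162
side tall_tube_cap 0.8 [313. 352.] [ 0.5014 -0.2845  0.116 ] 702 0.12402869283918494
side short_tube 0.96 [324. 297.] [ 0.5375 -0.168   0.0883] 435 0.0935894458721026
side short_tube 0.15 [334. 360.] [ 0.5396 -0.2679  0.0582] 7944 0.12496956569741113
side slim_tube 0.92 [354. 306.] [ 0.5844 -0.2173  0.1031] 395 0.12691963080433066
side reagent_bottle 0.59 [379. 232.] [ 0.6842 -0.0217  0.0728] 1630 0.13027099044823987
side tally_counter 0.66 [254. 270.] [ 0.4364 -0.0216  0.0251] 519 0.03540603637523365
side tally_counter 0.62 [274. 177.] [0.5088 0.157  0.0917] 325 0.11003680527461335
1.2
```

View pics/scene.png

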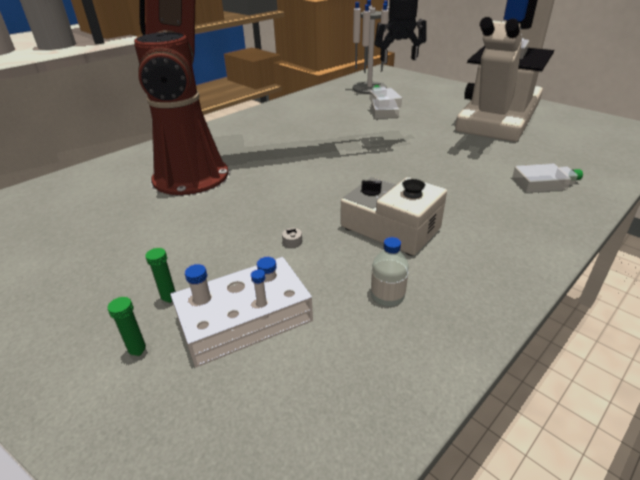

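View pics/side.png

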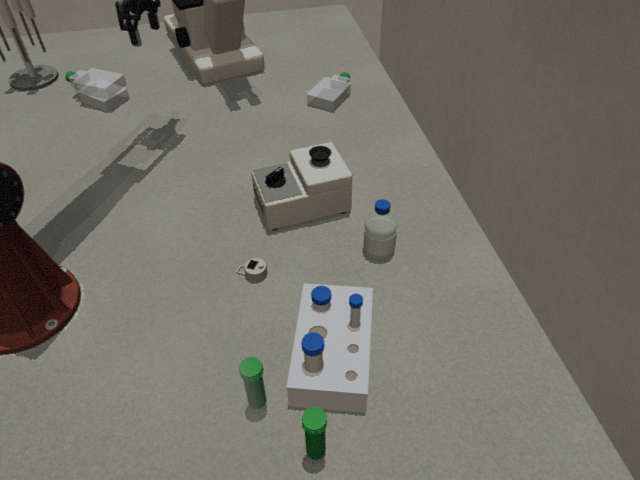

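Blue-capped candidates: the tall one at scene (197,284) / side (313,352) fits (white body, wide blue cap, in an outer wide hole and standing high). The one at (266,265)/(321,296) is the short tube and the one at (258,275)/(355,300) is the slim tube. The green ones at scene (160,275) and (127,325) are look-alikes, so I leave them alone.

```bash
cat >> h.py <<'E'
def rect(p):
    (c,(w,h),a)=cv2.minAreaRect((p[:,:2]*1000).astype(np.float32)); return np.array(c)/1000,w,h,a
def go(pos,yaw,tilt=None):
    """rows numbers: tool down, tool x axis at world yaw (rad)"""
    s=ctrl.observe();T=rv(s['tcp_rot']);
    G=R.from_matrix(np.array([[np.cos(yaw),np.sin(yaw),0],[np.sin(yaw),-np.cos(yaw),0],[0,0,-1]]))
    return np.degrees((T.inv()*G).as_rotvec()).round(1),(T.inv().apply(np.array(pos)-s['tcp_pos'])*1000).round(1)
E
python3 - <<'E'
from h import *
np.set_printoptions(precision=4,suppress=True)
s=ctrl.observe();T=rv(s['tcp_rot']).as_matrix();print(T, 'yaw x',np.degrees(np.arctan2(T[1,0],T[0,0])),s['qpos'])
wc=ctrl.get_calibration('wrist');print('wrist in tool',T.T@(wc['eye']-s['tcp_pos']),T.T@R.from_rotvec(wc['rotation']).as_matrix())
for c in('scene','side'):
    im,d=ctrl.capture(c);cal=ctrl.get_calibration(c)
    P=cloud(cal,d,np.ones((480,640),bool))
    def box(x0,x1,y0,y1,z0,z1): 
        m=(P[:,0]>x0)&(P[:,0]<x1)&(P[:,1]>y0)&(P[:,1]<y1)&(P[:,2]>z0)&(P[:,2]<z1);return P[m]
    t=box(.4,.8,.02,.35,.102,.116);print('tower',rect(t),np.median(t[:,2]))
    t=box(.4,.8,.02,.35,.076,.088);print('deck+',rect(t))
    r=box(.4,.75,-.45,-.1,.052,.064);print('rack',rect(r),np.median(r[:,2]))
    t=box(.47,.55,-.32,-.24,.11,.135);print('cap',rect(t),np.median(t,0))
    t=box(.47,.55,.12,.2,.098,.115);print('bar',rect(t),np.median(t,0))
im=cv2.imread('pics/side.png')[270:470,220:420];cv2.imwrite('pics/crop1.png',cv2.resize(im,None,fx=3,fy=3,interpolation=2))
for yd in (0,45,90,134,-46):
    print(yd,go([.51,.157,.25],np.radians(yd)))
E
```

```text
[[-0.8975  0.4411  0.    ]
 [ 0.4411  0.8975 -0.    ]
 [-0.      0.     -1.    ]] yaw x 153.82717671458641 [ 1.0018  0.2169  1.6134 -0.      1.3113 -0.1122]
wrist in tool [ 0.0697  0.0001 -0.143 ] [[ 0.0009  0.9605  0.2782]
 [ 1.     -0.001   0.0002]
 [ 0.0004  0.2782 -0.9605]]
tower (array([0.576 , 0.1704]), 169.04342651367188, 132.1054229736328, 7.984236240386963) 0.10760898132948737
deck+ (array([0.5669, 0.1683]), 188.86907958984375, 128.26512145996094, 5.892157554626465)
rack (array([ 0.5102, -0.2606]), 298.9790344238281, 174.39389038085938, 72.12525177001953) 0.05811353976355538
cap (array([ 0.5048, -0.2759]), 33.644248962402344, 33.83384323120117, 85.60285186767578) [ 0.509  -0.277   0.1197]
bar (array([0.5114, 0.1617]), 43.807064056396484, 14.210229873657227, 42.205543518066406) [0.5135 0.1622 0.1049]
tower (array([0.573 , 0.1713]), 172.080078125, 131.9149627685547, 5.029656887054443) 0.10812941147252142
deck+ (array([0.5622, 0.1687]), 188.18479919433594, 134.15997314453125, 5.966843128204346)
rack (array([ 0.525 , -0.2583]), 307.6813049316406, 165.65733337402344, 59.51842498779297) 0.058624287752849114
cap (array([ 0.5025, -0.2749]), 33.12481689453125, 34.62181091308594, 3.6990561485290527) [ 0.5023 -0.2783  0.1202]
bar (array([0.508 , 0.1629]), 46.37293243408203, 14.57303524017334, 36.34511184692383) [0.508  0.1612 0.1056]
0 (array([ -0. ,  -0. , 153.8]), array([-388.5, -259.2,  -18.7]))
45 (array([ -0. ,  -0. , 108.8]), array([-388.5, -259.2,  -18.7]))
90 (array([-0. , -0. , 63.8]), array([-388.5, -259.2,  -18.7]))
134 (array([-0. , -0. , 19.8]), array([-388.5, -259.2,  -18.7]))
-46 (array([   0. ,   -0. , -160.2]), array([-388.5, -259.2,  -18.7]))
```

View pics/crop1.png

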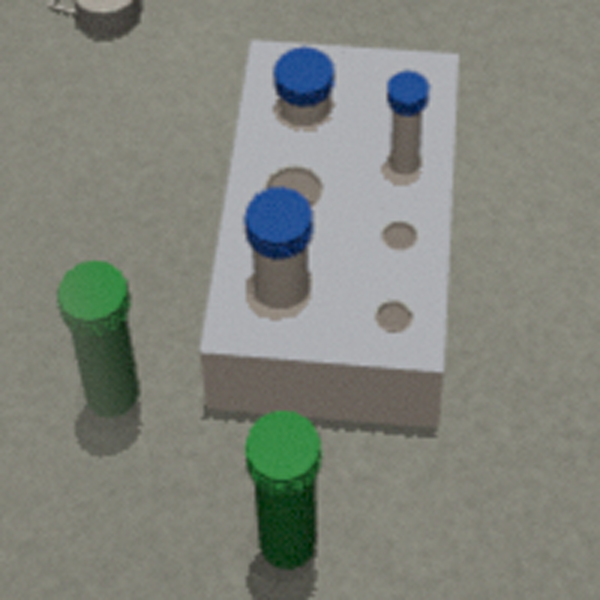

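The crop shows the tall tube (blue cap at (280,220)) in the near outer wide hole. Only blue-capped tubes stand in the rack; both green look-alikes stand outside it. Next I hover over the switch.

```bash
python3 -c "
from h import *
print(go([.51,.162,.23],np.radians(-143)))"
```

```text
(array([  0. ,  -0. , -63.2]), array([-386.3, -254.7,    1.3]))
```

>>> send_rows --rows "0 0 -8 -48 -32 0 0.5; 0 0 -16 -97 -64 0 0.5; 0 0 -24 -145 -96 0 0.5; 0 0 -32 -193 -128 0 0.5; 0 0 -40 -242 -160 0 0.5; 0 0 -48 -290 -192 0 0.5; 0 0 -56 -338 -224 0 0.5; 0 0 -63.2 -386 -255 1 0.5"

```text
time: 2.3
tcp_pos: [0.5105, 0.1601, 0.2308]
tcp_rot: [-1.003, 2.976, -0.0]
wrist_force: [0.5, 0.8, 0.8]
width: 0.0427
grip_force: 0.0
```

```bash
python3 - <<'E'
from h import *
np.set_printoptions(precision=4,suppress=True)
s=ctrl.observe();print(s['tcp_pos'],s['qpos'],s['width'])
cal=ctrl.get_calibration('wrist');im,d=ctrl.capture('wrist');cv2.imwrite('pics/w1.png',im)
P=cloud(cal,d,np.ones((480,640),bool))
def box(x0,x1,y0,y1,z0,z1): 
    m=(P[:,0]>x0)&(P[:,0]<x1)&(P[:,1]>y0)&(P[:,1]<y1)&(P[:,2]>z0)&(P[:,2]<z1);return P[m]
print('bar',rect(box(.47,.55,.12,.2,.100,.115)))
t=box(.4,.72,.05,.3,.102,.114);print('tower',rect(t) if len(t) else 0)
for n in('switch_grip','cup_floor'):
    for r in ctrl.trace('wrist',n)[:2]:
        p=cloud(cal,d,r['mask']);print(n,r['score'],r['at'],np.median(p,0));p=p[(p[:,2]>np.percentile(p[:,2],50))];print(rect(p),p[:,2].min())
print(go([.51,.162,.089],np.radians(-143)))
E
```

```text
[0.5105 0.1601 0.2308] [ 0.1726  0.0246  1.8268  0.0002  1.2889 -2.0485] 0.042713950828055236
bar (array([0.5096, 0.1646]), 43.799171447753906, 11.613879203796387, 37.28451919555664)
tower (array([0.573 , 0.1725]), 169.47633361816406, 130.0441436767578, 6.909929275512695)
switch_grip 0.8 [329.7, 229.6] [0.5089 0.1632 0.0869]
(array([0.5088, 0.1646]), 42.321529388427734, 41.19303512573242, 77.77884674072266) 0.0868861265484418
switch_grip 0.47 [305.3, 261.4] [0.5501 0.1693 0.0858]
(array([0.5725, 0.1726]), 169.7596435546875, 129.92465209960938, 6.589815139770508) 0.08582195612284799
cup_floor 0.63 [278.5, 361.2] [0.6064 0.1899 0.1276]
(array([0.5773, 0.178 ]), 105.28447723388672, 20.159425735473633, 23.808273315429688) 0.12762208908658743
(array([-0. ,  0. , -0.3]), array([ -0.8,   2.5, 141.4]))
```

View pics/w1.png

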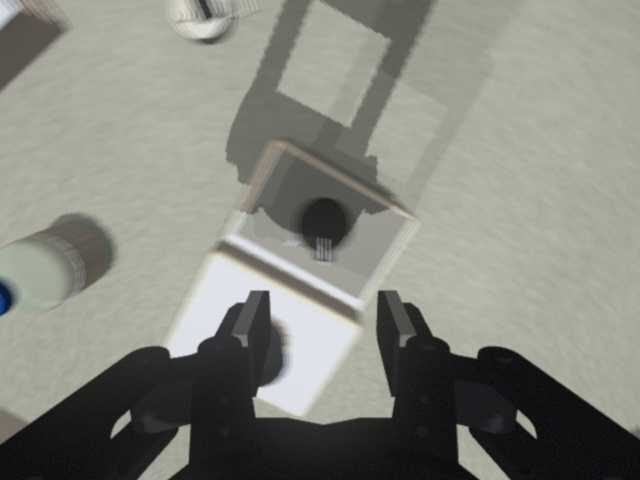

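The wrist view shows the switch at (325,225) with its white line towards the tower. The fit gives the bar at (0.5095, 0.1643), 37°. I descend and grip.

```bash
python3 -c "
from h import *
print(go([.5095,.1643,.0895],np.radians(-143)))"
```

```text
(array([-0. ,  0. , -0.3]), array([ -1.7,   4.7, 140.9]))
```

>>> send_rows --rows "0 0 0 -1 2 20 0.5; 0 0 0 -1 3 50 0.5; 0 0 0 -1 3 80 0.5; 0 0 0 -1 3 105 0.5; 0 0 0 -1 3 110 0.5; 0 0 0 -1 3 110 0.5; 0 0 0 -1 3 110 0.5; 0 0 0 -1 3 110 0.5"

```text
time: 3.45
tcp_pos: [0.5096, 0.1651, 0.1217]
tcp_rot: [-0.997, 2.977, -0.0]
wrist_force: [0.9, -0.4, 1.2]
width: 0.0431
grip_force: 0.0
```

```bash
python3 -c "
from h import *
print(go([.5095,.1643,.0895],np.radians(-143)))"
```

```text
(array([-0.1,  0.1,  0. ]), array([ 0.6, -0.6, 32.2]))
```

Lateral position is good. Down the last 32 mm, then close.

>>> send_rows --rows "0 0 0 0 0 12 0.5; 0 0 0 0 0 24 0.5; 0 0 0 0 0 32 0.5; 0 0 0 0 0 32 0.5; 0 0 0 0 0 32 0; 0 0 0 0 0 32 0; 0 0 0 0 0 32 0; 0 0 0 0 0 32 0"

```text
time: 4.45
tcp_pos: [0.5091, 0.1647, 0.0889]
tcp_rot: [-0.997, 2.978, -0.001]
wrist_force: [-0.0, -0.8, 2.6]
width: 0.0105
grip_force: 61.5
```

>>> send_rows --rows "0 0 8 0 0 0 0; 0 0 17 0 0 0 0; 0 0 26 0 0 0 0; 0 0 35 0 0 0 0; 0 0 44 0 0 0 0; 0 0 53 0 0 0 0; 0 0 61 0 0 0 0; 0 0 62 0 0 0 0"

```text
time: 5.45
tcp_pos: [0.5091, 0.1652, 0.0889]
tcp_rot: [0.675, 3.067, 0.001]
wrist_force: [-0.3, 0.4, 3.5]
width: 0.0107
grip_force: 62.2
```

>>> send_rows --rows "0 0 0 0 0 0 0.5; 0 0 0 0 0 0 0.5; 0 0 0 0 0 0 0.5; 0 0 0 0 0 -40 0.6; 0 0 0 0 0 -90 0.6; 0 0 0 0 0 -140 0.6; 0 0 0 0 0 -170 0.6; 0 0 0 0 0 -170 0.6"

```text
time: 6.45
tcp_pos: [0.5107, 0.1652, 0.2619]
tcp_rot: [0.678, 3.061, 0.005]
wrist_force: [0.8, -0.4, 0.3]
width: 0.0516
grip_force: 0.0
```

```bash
python3 - <<'E'
from h import *
np.set_printoptions(precision=4,suppress=True)
s=ctrl.observe();print(s['tcp_pos'],s['qpos'],s['dq'])
P=[]
for c in('wrist','side'):
    cal=ctrl.get_calibration(c);im,d=ctrl.capture(c);
    if c=='wrist': cv2.imwrite('pics/w2.png',im)
    P=cloud(cal,d,np.ones((480,640),bool))
    def box(x0,x1,y0,y1,z0,z1): 
        m=(P[:,0]>x0)&(P[:,0]<x1)&(P[:,1]>y0)&(P[:,1]<y1)&(P[:,2]>z0)&(P[:,2]<z1);return P[m]
    t=box(.48,.54,.13,.2,.100,.115);print(c,'bar',rect(t) if len(t)>9 else len(t))
    t=box(.57,.65,.14,.22,.128,.14);print('cup rim',rect(t) if len(t)>9 else len(t),t.mean(0))
E
```

```text
[0.5107 0.1652 0.2619] [ 0.182  -0.0013  1.7938  0.0001  1.3419 -0.953 ] [-0.0008  0.0423  0.0707 -0.0008 -0.0123  0.0006]
wrist bar (array([0.5101, 0.1648]), 11.897477149963379, 44.27330780029297, 65.32323455810547)
cup rim (array([0.606 , 0.1665]), 24.580575942993164, 48.21963882446289, 71.85263061523438) [0.6078 0.1643 0.1315]
side bar (array([0.5086, 0.1632]), 14.590309143066406, 43.933929443359375, 65.66870880126953)
cup rim (array([0.6081, 0.1761]), 49.95021438598633, 46.88140106201172, 85.10839080810547) [0.6084 0.1791 0.1314]
```

View pics/w2.png

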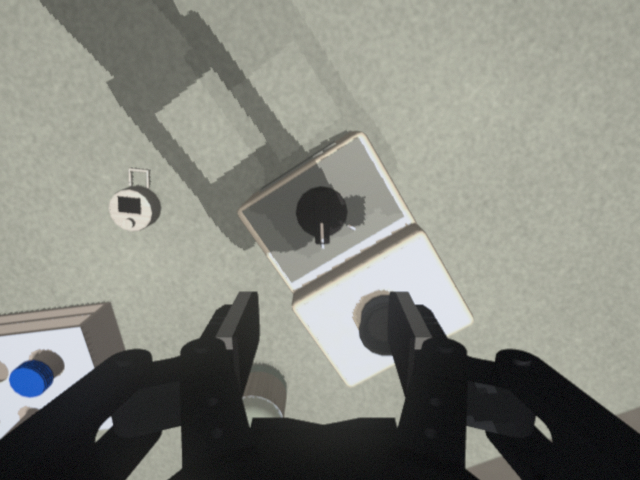

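The bar now lies at −24.5°, turned by about 60°, so the switch is on. The wrist view shows the cup at (385,325). Next I hover above the tall tube.

```bash
python3 -c "
from h import *
print(go([.5035,-.2755,.21],np.radians(157)))"
```

```text
(array([-0. , -0.1, -2. ]), array([-181.7, -401. ,   47.5]))
```

>>> send_rows --rows "0 0 0 -22 -48 0 0.9; 0 0 0 -45 -99 0 0.9; 0 0 0 -68 -150 0 0.9; 0 0 0 -91 -201 5 0.9; 0 0 0 -114 -252 15 0.9; 0 0 0 -137 -303 25 0.9; 0 0 0 -160 -354 36 0.9; 0 0 0 -182 -401 47 0.9"

```text
time: 7.55
tcp_pos: [0.5025, -0.2765, 0.2079]
tcp_rot: [-0.679, -3.063, -0.003]
wrist_force: [1.1, 0.3, -0.1]
width: 0.0766
grip_force: 0.0
```

>>> send_rows --rows "0 0 0 0 0 0 0.9; 0 0 0 0 0 0 0.9; 0 0 0 0 0 0 0.9; 0 0 0 0 0 0 0.9; 0 0 0 0 0 0 0.9; 0 0 0 0 0 0 0.9; 0 0 0 0 0 0 0.9; 0 0 0 0 0 0 0.9"

```text
time: 8.55
tcp_pos: [0.5043, -0.2755, 0.2114]
tcp_rot: [0.679, 3.067, -0.0]
wrist_force: [0.9, 0.8, -0.2]
width: 0.0765
grip_force: 0.0
```

```bash
python3 - <<'E'
from h import *
np.set_printoptions(precision=4,suppress=True)
s=ctrl.observe();print(s['tcp_pos'],s['qpos'],s['width'])
cal=ctrl.get_calibration('wrist');im,d=ctrl.capture('wrist');cv2.imwrite('pics/w3.png',im)
P=cloud(cal,d,np.ones((480,640),bool))
m=(abs(P[:,0]-.5035)<.035)&(abs(P[:,1]+.2755)<.035)&(P[:,2]>.112)&(P[:,2]<.128);t=P[m]
if len(t): 
    print(len(t),rect(t),np.median(t[:,2]));c=rect(t)[0];print(go([*c,.12-.008-.019],np.radians(155)))
E
```

```text
[ 0.5043 -0.2755  0.2114] [-0.6222  0.1286  1.7536  0.      1.2594 -1.7571] 0.07654960269915194
2278 (array([ 0.5042, -0.2743]), 34.03525924682617, 33.807960510253906, 18.71359634399414) 0.12028162644794521
(array([0., 0., 0.]), array([  0.7,   1.1, 118.3]))
```

View pics/w3.png

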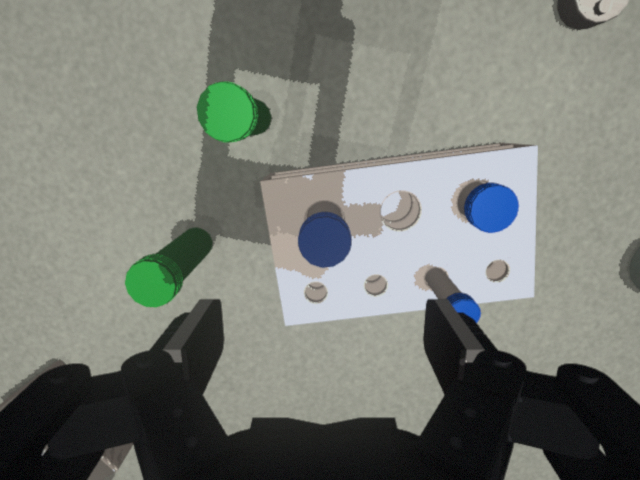

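The wrist view shows the tall tube's dark-blue cap (in shadow) at (325,240), centred between the fingers. The slim tube at (460,305) is clear of the finger path. I descend and grip.

>>> send_rows --rows "0 0 0 1 1 25 0.9; 0 0 0 1 1 60 0.9; 0 0 0 1 1 95 0.9; 0 0 0 1 1 120 0.9; 0 0 0 1 1 120 0.9; 0 0 0 1 1 120 0.9; 0 0 0 1 1 120 0.5; 0 0 0 1 1 120 0"

```text
time: 9.6
tcp_pos: [0.5047, -0.2748, 0.0927]
tcp_rot: [0.679, 3.065, -0.002]
wrist_force: [-0.6, -0.1, -0.5]
width: 0.0415
grip_force: 0.0
```

>>> send_rows --rows "0 0 0 0 0 0 0; 0 0 0 0 0 0 0; 0 0 0 0 0 0 0; 0 0 0 0 0 0 0; 0 0 0 0 0 0 0; 0 0 0 0 0 0 0; 0 0 0 0 0 -5 0; 0 0 0 0 0 -10 0"

```text
time: 10.6
tcp_pos: [0.5033, -0.2739, 0.1009]
tcp_rot: [-0.679, -3.066, -0.0]
wrist_force: [0.3, -0.2, -0.6]
width: 0.032
grip_force: 59.4
```

>>> send_rows --rows "0 0 0 0 0 -15 0; 0 0 0 0 0 -40 0; 0 0 0 0 0 -70 0; 0 0 0 0 0 -100 0; 0 0 0 0 0 -130 0; 0 0 0 0 0 -155 0; 0 0 0 0 0 -165 0; 0 0 0 0 0 -165 0"

```text
time: 11.6
tcp_pos: [0.504, -0.2743, 0.2672]
tcp_rot: [0.679, 3.066, -0.001]
wrist_force: [-1.3, -0.2, -1.7]
width: 0.032
grip_force: 59.5
```

```bash
python3 -c "
from h import *
print(go([.6088,.176,.265],np.radians(155)),ctrl.observe()['tcp_pos'],ctrl.observe()['wrist_force'])"
```

```text
(array([-0. ,  0.1,  0. ]), array([ 95.1, 452.4,   1.9])) [ 0.50398449 -0.27429038  0.26715338] [-1.31538257 -0.15454113 -1.65054548]
```

>>> send_rows --rows "0 0 0 6 30 0 0; 0 0 0 17 80 0 0; 0 0 0 28 132 0 0; 0 0 0 39 185 0 0; 0 0 0 50 238 0 0; 0 0 0 61 290 0 0; 0 0 0 71 340 0 0; 0 0 0 80 380 0 0"

```text
time: 12.6
tcp_pos: [0.5908, 0.1061, 0.2642]
tcp_rot: [-0.677, -3.064, 0.001]
wrist_force: [-0.5, -1.0, -0.5]
width: 0.0322
grip_force: 59.6
```

>>> send_rows --rows "0 0 0 6 30 0 0; 0 0 0 11 52 0 0; 0 0 0 14 67 0 0; 0 0 0 15 72 0 0; 0 0 0 15 72 0 0; 0 0 0 15 72 0 0; 0 0 0 15 72 0 0; 0 0 0 15 72 0 0"

```text
time: 13.6
tcp_pos: [0.6085, 0.1752, 0.2664]
tcp_rot: [0.68, 3.067, -0.0]
wrist_force: [-0.1, -0.0, -0.8]
width: 0.0319
grip_force: 59.6
```

```bash
python3 - <<'E'
from h import *
np.set_printoptions(precision=4,suppress=True)
s=ctrl.observe();print(s['tcp_pos'],s['wrist_force'],s['width'],s['qpos'])
for c in('side','scene'):
    cal=ctrl.get_calibration(c);im,d=ctrl.capture(c);cv2.imwrite(f'pics/{c}4.png',im)
    P=cloud(cal,d,np.ones((480,640),bool))
    m=(abs(P[:,0]-.609)<.03)&(abs(P[:,1]-.176)<.03)&(P[:,2]>.19)&(P[:,2]<.26);t=P[m]
    eye=np.array(cal['eye'])
    for z0 in np.arange(.17,.25,.01):
        q=P[(abs(P[:,0]-.609)<.03)&(abs(P[:,1]-.176)<.03)&(abs(P[:,2]-z0)<.005)]
        if len(q)<8: print(c,round(z0,2),len(q));continue
        f=(eye-q.mean(0))[:2];f/=np.linalg.norm(f);n=np.array([-f[1],f[0]])
        a=q[:,:2]@n; b=q[:,:2]@f; mid=(a.min()+a.max())/2; dep=np.percentile(b,95)-.0145
        print(c,round(z0,2),len(q),'w',a.max()-a.min(),'centre',mid*n+dep*f)
A=cv2.imread('pics/side4.png')[60:240,220:420];B=cv2.imread('pics/scene4.png')[90:270,310:510]
cv2.imwrite('pics/both.png',cv2.resize(np.hstack([A,B]),None,fx=2,fy=2))
E
```

```text
[0.6085 0.1752 0.2664] [-0.0803 -0.0483 -0.8247] 0.031884917519357084 [ 0.1696  0.2084  1.5571 -0.0001  1.376  -0.9647]
side 0.17 0
side 0.18 7
side 0.19 23 w 0.024103611399517666 centre [0.6092 0.1761]
side 0.2 66 w 0.028049316087379705 centre [0.607  0.1751]
side 0.21 64 w 0.027912516875290838 centre [0.607  0.1741]
side 0.22 67 w 0.027694939611972114 centre [0.6073 0.1742]
side 0.23 69 w 0.02748738412014895 centre [0.6075 0.1741]
side 0.24 59 w 0.025281120183644257 centre [0.6067 0.1744]
scene 0.17 0
scene 0.18 9 w 0.00768296905123711 centre [0.6047 0.1811]
scene 0.19 39 w 0.024697046157064473 centre [0.6079 0.1758]
scene 0.2 68 w 0.026956158122330987 centre [0.609  0.1744]
scene 0.21 69 w 0.027479165782988924 centre [0.6082 0.1738]
scene 0.22 76 w 0.027055798283027066 centre [0.6085 0.1752]
scene 0.23 79 w 0.028360778462493075 centre [0.6083 0.1745]
scene 0.24 74 w 0.026654597461148177 centre [0.6086 0.1746]
```

View pics/both.png

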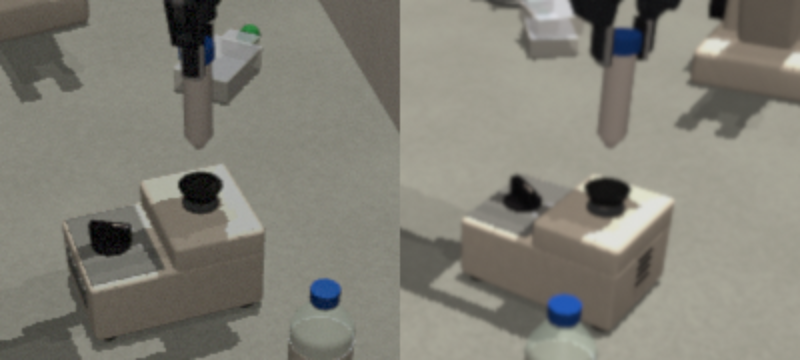

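Both views show the tube upright and centred over the cup; the slip estimate puts its bottom at about z 0.180. I lower it to just above contact.

>>> send_rows --rows "0 0 0 0 1 8 0; 0 0 0 0 1 20 0; 0 0 0 0 1 32 0; 0 0 0 0 1 42 0; 0 0 0 0 1 50 0; 0 0 0 0 1 54 0; 0 0 0 0 1 54 0; 0 0 0 0 1 54 0"

```text
time: 14.7
tcp_pos: [0.6093, 0.1766, 0.2129]
tcp_rot: [0.679, 3.066, 0.001]
wrist_force: [-0.5, -0.6, -0.4]
width: 0.0319
grip_force: 59.6
```

>>> send_rows --rows "0 0 0 0 0 1 0; 0 0 0 0 0 2 0; 0 0 0 0 0 3 0; 0 0 0 0 0 4 0; 0 0 0 0 0 5 0; 0 0 0 0 0 6 0; 0 0 0 0 0 6 0; 0 0 0 0 0 6 0"

```text
time: 15.7
tcp_pos: [0.6095, 0.1765, 0.2073]
tcp_rot: [0.679, 3.066, 0.001]
wrist_force: [-0.5, -1.5, 5.3]
width: 0.0322
grip_force: 60.2
```

>>> send_rows --rows "0 0 0 0 0 0.5 0; 0 0 0 0 0 1 0; 0 0 0 0 0 1.5 0; 0 0 0 0 0 2 0; 0 0 0 0 0 2.5 0; 0 0 0 0 0 3 0; 0 0 0 0 0 3 0; 0 0 0 0 0 3 0"

```text
time: 16.7
tcp_pos: [0.6098, 0.1764, 0.2051]
tcp_rot: [0.679, 3.065, 0.001]
wrist_force: [-0.2, -0.6, 7.5]
width: 0.0321
grip_force: 60.3
```

>>> send_rows --rows "0 0 0 0 0 0.5 0; 0 0 0 0 0 1 0; 0 0 0 0 0 1.5 0; 0 0 0 0 0 1.5 0; 0 0 0 0 0 1.5 0; 0 0 0 0 0 1.5 0; 0 0 0 0 0 1.5 0; 0 0 0 0 0 1.5 0"

```text
time: 17.7
tcp_pos: [0.6103, 0.1764, 0.2045]
tcp_rot: [0.678, 3.064, 0.001]
wrist_force: [-1.0, -1.6, 9.4]
width: 0.0319
grip_force: 60.6
```

>>> send_rows --rows "0 0 0 0 0 0.5 0; 0 0 0 0 0 1 0; 0 0 0 0 0 1.5 0; 0 0 0 0 0 2 0; 0 0 0 0 0 2 0; 0 0 0 0 0 2 0; 0 0 0 0 0 2 0; 0 0 0 0 0 2 0"

```text
time: 18.7
tcp_pos: [0.6111, 0.1762, 0.2044]
tcp_rot: [0.678, 3.062, 0.001]
wrist_force: [-2.6, -3.0, 15.2]
width: 0.0317
grip_force: 61.0
```

The TCP height stays at 0.2044 while the force rises from 9.4 to 15.2 N, so the cup is on its stop. The push is well below 35 N. I check that it has settled, then hand in.

```bash
python3 - <<'E'
from h import *
cal=ctrl.get_calibration('side');im,d=ctrl.capture('side')
P=cloud(cal,d,np.ones((480,640),bool))
m=(P[:,0]>.48)&(P[:,0]<.54)&(P[:,1]>.13)&(P[:,1]<.2)&(P[:,2]>.1)&(P[:,2]<.115);print('bar',rect(P[m]))
m=(abs(P[:,0]-.609)<.024)&(abs(P[:,1]-.176)<.024);t=P[m];t=t[(t[:,2]>.119)&(t[:,2]<.14)];print('rim z',np.histogram(t[:,2],np.arange(.119,.141,.002)))
s=ctrl.observe();print(s['tcp_pos'],s['wrist_force'],s['time'],abs(s['dq']).max())
if 8<s['wrist_force'][2]<25: print(ctrl.hand_in())
E
```

```text
bar (array([0.50833167, 0.16372984]), 15.625104904174805, 44.79777526855469, 66.6654281616211)
rim z (array([16, 18, 24, 38, 17,  5,  4, 15,  7, 11]), array([0.119, 0.121, 0.123, 0.125, 0.127, 0.129, 0.131, 0.133, 0.135,
       0.137, 0.139]))
[0.61108909 0.17615962 0.20441375] [-2.27580674 -2.69279608 15.23343314] 18.75 0.0016038231191865782
the job is handed in; nothing more can be done
None
```

I handed the job in at 18.75 s: the switch is turned to on, and the gripper still holds the tall tube upright in the cup, pressed hard down on its stop with about 15 N; the judge's verdict was not shown.

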